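Clear the casting mat, release and hold open the drying-box gate

ROBOT

A 6-joint arm with a two-finger parallel gripper is mounted at the origin on the work surface. World frame = base frame: x ahead of the robot, y to its left, z up, the work surface at z = 0. Lengths are in m, angles in degrees, forces in N, time in s.
With the tool pointing down it reaches from about 0.25 to 0.725 m from the base axis. Payload 9.7 kg.
Tool frame: the origin (TCP) lies between the finger pads; the fingertips stand bot.tcp_to_tips ahead of it and the grasp point (between the pads) lies 11 mm behind it (bot.tcp_to_tips is the distance from the TCP to the fingertips, in m); z points along the fingers, y is the line along which they close (so a half turn about z gives the same grasp; the last joint's range is limited). The gripper opens to 85 mm and grips with 20 to 120 N. Pads are 22 mm wide; open, the fingers measure 114 mm over their backs; the gripper's body (76 mm by 85 mm) begins 54 mm behind the grasp point. The pads swing forward as they close: fully open they stand 13 mm farther back than shut.
Start: joints at [-68.354, 4.979, 10.078, 95.1, 0, 90], TCP at [0.203, -0.511, 0.239] pointing down, gripper open.
Joint ranges: [-179.16, 179.16], [-48.56, 103.87], [-65.8, 70.77], [-126.05, 130.52], [-82.76, 87.17], [-180, 180]. Speed limits (degrees/s): [127.2, 127.2, 147.25, 180, 180, 180].

INTERFACE

Orientations are given as [roll, pitch, yaw] about the fixed x, y, z axes, in that order (R = Rz(yaw) Ry(pitch) Rx(roll)).
In Python, from workcell import bot gives the robot as it stands. The module is installed in compiled form; this text tells all that it offers.
- The arm moves only by the tool carry_out, never from a script. Its arguments are lists of equal length, an entry for each row: "linear": the shift along the world's x, y, z normalised to -1 to 1, where 1 is 2 cm, a list of three; "rotation": the turn, a rotation vector about the world's x, y, z normalised to -1 to 1, where 1 is 8 degrees, a list of three; "grip": the closure, from -1 (fully open) to 1 (shut). In form: {"linear": [[tx, ty, tz], ...], "rotation": [[rx, ry, rz], ...], "grip": [grip, ...]}. A call has 1 to 12 rows; each row shifts and turns the commanded pose from where the row before left it; what a row does not reach is not made up. A row lasts 1/10 s, in which the tool goes at most 50 mm and 8.59 degrees, less where a joint would pass 70% of its speed; a pose out of reach is approached as far as the arm can. A call with a number of a shift or a turn outside -1 to 1 is refused whole. A call with a gripper value outside its range is refused whole. The fingers move at their own pace and stop on an object; "grip_force" is the grip in N (left out, the last holds). Time passes only in rows, so rows that do not move let the fingers close. It gives the time, the measured TCP pose, the force, the opening and the grip force at its end, in the units of the state.
- bot.get_obs(): the state, without advancing time (a new reading comes with each control period).
- bot.camera(name): name is "scene" or "top" or "wrist"; returns the picture (480x640x3 uint8, blue, green, red); there is no depth.
- bot.camera_model(name): a dict with "fx", "fy", "cx", "cy" (pixels), "distortion" ([k1, k2, p1, p2, k3] as OpenCV has them; the pictures are not rectified), "camera_from_world" (4x4, takes a point from world to camera coordinates). Camera axes: x right, y up, looking along -z (the intrinsics and any distortion apply to the point x, -y, -z); pixel columns grow to the right and rows downward; lengths in m; the calibration is good to about 2 mm. A picture is of the moment at which its call begins: read the wrist's pose just before it. camera_model takes no time and is no camera call; for the wrist camera it gives the pose at the moment of the call.
- bot.job_done(): hands the job in; it is judged then, once.
The state is a dict: "time": time; "q": joint angles; "qd": joint speeds; "joint_efforts": joint torques, N m; "ee_pos": TCP position; "tcp_rot": TCP orientation; "wrist_force": force on the tool from outside, world axes, zero at the start; "torque": the same for the moment, N m; "opening": finger opening in m; "grasp_force": force on a finger pad.
Only numpy, scipy, OpenCV 4.12 (cv2) and the standard library are available. Lean on these libraries where they do the work, as an engineer would, in place of code of your own. Each camera call takes 0.05 s, during which the arm holds its last target. There are 200 camera calls.

TASK

Clear the space in front of the drying box: put the pigment jar into the blue bin and the stirring paddle into the grey bin. Then squeeze the red catch on top of the box fully in, after that the yellow catch, and swing the gate (its steel post is a good handle) towards you, past its detent, to wide open (80 degrees or so), so that someone can take out the mould. Finish while holding the gate wide open, and leave the bottle, the cup and the mould where they are.

Things in the scene. Friction and masses are not known exactly. Their poses are not given: they have to be found in the camera images.
- drybox: clear drying box with white edges, fixed, 105 mm high. Origin: on the table, middle of its front edge; x to its back, y along the front to the hinge side, z up. Spans x 4 to 154, y -125 to +150 mm; the shut gate is in front at x -8 to 0, y -104 to +96 mm; hinge axis at x -4, y 100 mm. Steel detent on the roof by the hinge: x 0 to 50, y 100 to 150 mm, up to z 122 mm.
- leaf: the gate: clear panel in a teal frame, 200 mm long, 8 mm thick, 5 to 97 mm above the table, teal lugs on top up to 121 mm. Origin: on the hinge axis at table level; axes parallel to drybox when shut; the panel extends 4 to 204 mm along its own -y
- gate (a joint): gate angle, rad: 0 shut, stop at 1.5; the free end swings out to drybox -x, then +y. At angle t the post is at drybox x = -4 - 185 sin t, y = 100 - 185 cos t (mm). A spring pulls it shut (1 N at the post when shut, 2.5 N wide). A detent from 0.45 to 0.95 resists opening up to 0.7 (6 N at the post). Let go when wide, the gate swings shut again.
- gate_hinge (a point): point on the vertical hinge axis, 165 mm above the table
- gate_post (a point): top centre of the round vertical steel post with a teal top, 14 mm in diameter, by which the gate is swung; it stands on the gate's top edge, 185 mm from the hinge axis, from 97 to 165 mm above the table
- catch_red: red squeeze catch on the box roof, at one of two places (drybox y = +55 or -25 mm; the other catch has the other). Origin: roof level (z 105 mm), box front edge, midway between its two upright tabs; axes as drybox. Tabs: x 10 to 36 mm, z 7 to 34 mm, outer faces at y +-18 mm (+-10 squeezed); pinch from above along y. Black base: 52 mm wide in y, 6 mm high. Noses hook the gate lugs in front.
- catch_yellow: yellow squeeze catch on the box roof, at one of two places (drybox y = +55 or -25 mm; the other catch has the other). Origin: roof level (z 105 mm), box front edge, midway between its two upright tabs; axes as drybox. Tabs: x 10 to 36 mm, z 7 to 34 mm, outer faces at y +-18 mm (+-10 squeezed); pinch from above along y. Black base: 52 mm wide in y, 6 mm high. Noses hook the gate lugs in front.
- red_tab (a joint): red catch inward travel of each tab, m: 0 = out (latched), 0.008 = fully in (released). Its two tabs are geared together, resist with about 5 N in all and stay in when let go.
- yellow_tab (a joint): yellow catch inward travel of each tab, m: 0 = out (latched), 0.008 = fully in (released). Its two tabs are geared together, resist with about 5 N in all and stay in when let go.
- jar: round pigment jar with a brownish red body and black lid, 38 mm in diameter, 50 mm high, about 70 g, standing in front of the gate; origin at the centre of its underside
- paddle: wooden stirring paddle lying flat in front of the gate, 110 mm long in its x, about 30 g; origin at the middle of its underside. Handle: square bar 12 x 12 mm from x = -55 to +15 mm (grip it near x = -12 mm); blade: green, 20 mm wide, 5 mm thick, from x = 15 to 55 mm
- bin_blue: blue open bin for jars, fixed, 150 (x) x 180 (y) x 40 mm high, walls and floor 4 mm; origin at the centre of its underside
- bin_grey: grey open bin for paddles, fixed, 150 (x) x 180 (y) x 40 mm high, walls and floor 4 mm; origin at the centre of its underside
- bottle: bystander: blue bottle, 46 mm in diameter, 90 mm high, origin at the centre of its underside
- cup: bystander: clear empty cup, 66 mm in diameter, 75 mm high, origin at the centre of its underside
- mould: bystander: round pale mould with a blue-green casting, 72 mm in diameter, 20 mm high, on the floor inside the drying box; origin at the centre of its underside

How it is judged:
By the outcome, as a careful person would: the job done as asked, in the order asked, and still so for the second after the job is handed in, while the arm keeps its last pose, push and grip.
It also fails if it takes over 72 s, if anything falls off the work surface, if the arm or the gripper's body presses on something with over 40 N, if the wrist force passes 120 N, or if a joint passes its speed limit or range.

## Working session

There is one attempt and no reset: what is moved stays moved. The work goes in short steps, Python scripts to look and compute and a tool call to move; the robot and the scene stay as the last step left them, time stands still between calls to the robot, and variables do not carry over. Pictures are saved under pics/ and viewed, at most 10 in all, crops included, and the job is handed in when it is done.

Besides the shell and the picture viewer there is one more tool, called after "Call:" as name(argument=value, ...) on one line, values as JSON. carry_out: Moves the arm, as the interface text tells. Its arguments: {"type":"object","properties":{"linear":{"type":"array","items":{"type":"array","items":{"type":"number"}}},"rotation":{"type":"array","items":{"type":"array","items":{"type":"number"}}},"grip":{"type":"array","items":{"type":"number"}},"grip_force":{"type":"number"}},"required":["linear","rotation","grip"]}

```bash
mkdir -p pics; python3 - <<'E'
from workcell import bot
import cv2,numpy as np
print(bot.tcp_to_tips, bot.get_obs())
for n in("scene","top"):
    cv2.imwrite(f"pics/{n}0.png",bot.camera(n)); m=bot.camera_model(n); print(n,m["fx"],m["fy"],m["cx"],m["cy"],m["distortion"]);print(np.round(m["camera_from_world"],4).tolist())
E
```

```text
0.008 {'time': 0.0, 'q': array([-6.83528482e+01,  5.01076269e+00,  1.00339590e+01,  9.50988621e+01,
       -1.54285030e-03,  9.00016298e+01]), 'qd': array([-0.04363363,  0.04213369, -0.05921592, -0.11920785, -0.04713855,
       -0.03199486]), 'joint_efforts': array([-1.01330825e-03, -5.20394075e+01,  4.64805436e+01,  1.63160800e-02,
       -5.47829848e-05, -1.64475853e-05]), 'ee_pos': array([ 0.20280227, -0.51101128,  0.23858186]), 'tcp_rot': array([-1.79924334e+02,  1.54500127e-03,  2.16455240e+01]), 'wrist_force': array([-0.56193345,  0.6617604 , -0.17262942]), 'torque': array([ 0.03873459, -0.02344719, -0.02438341]), 'grasp_force': 0.0, 'opening': 0.08553333275009017}
scene 591.2479062072275 591.2479062072275 325.64228108822124 230.37997193980527 [-0.11084696  0.          0.          0.          0.        ]
[[0.9217, 0.3876, -0.013, -0.5699], [-0.3126, 0.7624, 0.5666, 0.1122], [0.2295, -0.5182, 0.8239, -1.3378], [0.0, 0.0, 0.0, 1.0]]
top 606.3588649945657 606.3588649945657 323.30542356893653 241.43669201690187 [0.04734044 0.         0.         0.         0.        ]
[[-0.0233, -0.9997, -0.01, 0.0089], [0.9839, -0.0247, 0.1772, -0.6182], [-0.1774, -0.0057, 0.9841, -1.1529], [0.0, 0.0, 0.0, 1.0]]
```

View pics/scene0.png

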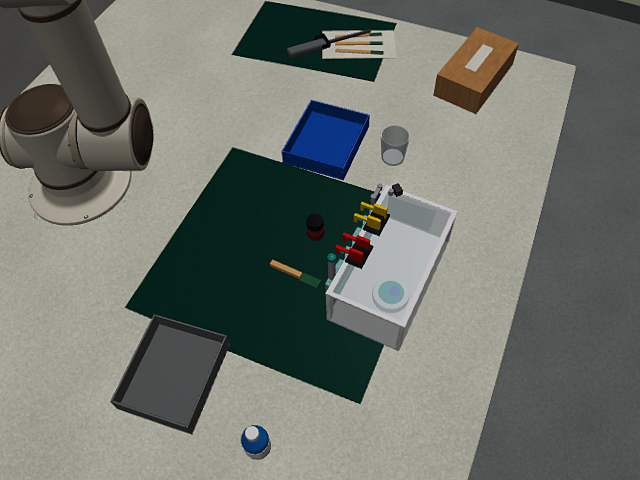

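View pics/top0.png

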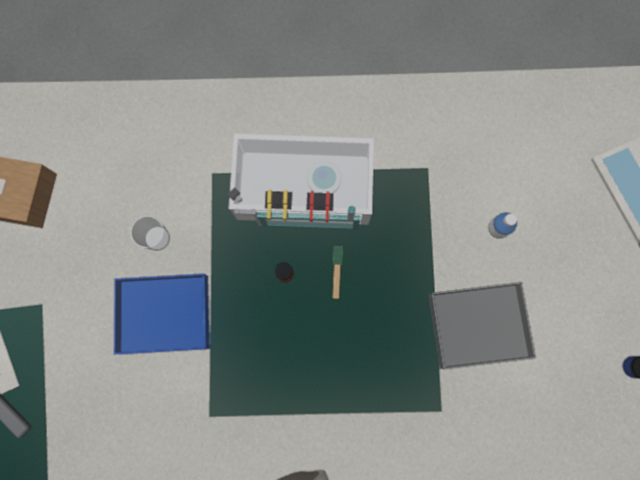

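Scene shows the box at the right, yellow catch at hinge side (360-385,215), red (350,245), post (332,258). The top view shows jar (284,272), paddle (337,272), post (352,212), detent (235,194), blue bin (162,314), grey bin (482,325).

```bash
cat > h.py <<'E'
from workcell import bot
import cv2,numpy as np
def ray(n,px,m=None):
    m=m or bot.camera_model(n); K=np.array([[m["fx"],0,m["cx"]],[0,m["fy"],m["cy"]],[0,0,1.]])
    u=cv2.undistortPoints(np.float64(px).reshape(-1,1,2),K,np.array(m["distortion"])).reshape(-1,2)
    T=np.array(m["camera_from_world"]);R=T[:3,:3]
    d=np.c_[u[:,0],-u[:,1],-np.ones(len(u))]@R
    return -R.T@T[:3,3],d
def plane(n,px,z,m=None):
    o,d=ray(n,px,m); return o+d*((z-o[2])/d[:,2])[:,None]
def tri(p1,p2,n1="top",n2="scene"):
    o1,d1=ray(n1,[p1]);o2,d2=ray(n2,[p2]);d1=d1[0]/np.linalg.norm(d1);d2=d2[0]/np.linalg.norm(d2)
    s=np.linalg.lstsq(np.c_[d1,-d2],o2-o1,rcond=None)[0]
    a,b=o1+s[0]*d1,o2+s[1]*d2; return (a+b)/2,np.linalg.norm(a-b)
def blobs(mask,amin=15):
    n,l,s,c=cv2.connectedComponentsWithStats(mask.astype(np.uint8))
    return [(c[i],s[i],l==i) for i in range(1,n) if s[i][4]>=amin]
E
python3 - <<'E'
from h import *
np.set_printoptions(precision=4,suppress=True)
for n in("top","scene"):
    im=cv2.imread(f"pics/{n}0.png");h=cv2.cvtColor(im,cv2.COLOR_BGR2HSV);H,S,V=[h[...,i].astype(int) for i in range(3)]
    ms=dict(red=((H<6)|(H>174))&(S>180)&(V>120),yel=(H>20)&(H<32)&(S>150)&(V>120),wood=(H>8)&(H<20)&(S>90)&(V>120),
      teal=(H>78)&(H<95)&(S>80)&(V>60),jarred=((H<8)|(H>172))&(S>100)&(V>30)&(V<110),black=(V<28),blue=(H>105)&(H<125)&(S>150)&(V>60),grn=(H>60)&(H<80)&(S>80)&(V>45)&(V<110))
    for k,m in ms.items():
        for c,s,l in blobs(m):
            r=cv2.minAreaRect(np.argwhere(l)[:,::-1].astype(np.float32))
            print(n,k,c.round(1),s[2:],"rect",np.round(r[0],1),np.round(r[1],1),round(r[2],1))
im=cv2.imread("pics/top0.png");c=cv2.resize(im[125:310,215:390],None,fx=3.2,fy=3.2,interpolation=cv2.INTER_CUBIC)
cv2.imwrite("pics/c1.png",c)
E
```

```text
top wood [ 17.4 187.9] [  42   64 1939] rect [ 15.5 189.8] [41.6 58.7] 10.0
top teal [351.4 209.9] [ 6  7 28] rect [351.5 210. ] [6. 5.] 90.0
top teal [325.6 317. ] [  227   184 32222] rect [321.4 313.9] [180. 226.] 86.7
top teal [310.9 227. ] [ 86   5 158] rect [310.5 226.9] [85.1  2.4] 1.7
top teal [ 24.5 395.7] [  47  174 6133] rect [ 23.  392.5] [173.  46.] 90.0
top jarred [286.4 278.9] [14  8 28] rect [286.3 278.5] [ 4.4 13.9] 69.0
top black [633.1 363.4] [ 5 12 18] rect [633.1 363.3] [ 2.8 11.7] 15.3
top blue [167.9 315.1] [  85   76 5098] rect [163.4 314.7] [70.7 85.3] 86.7
top grn [337.3 254.5] [ 12  21 192] rect [337.4 254.8] [10.5 19.7] 4.1
scene red [355.8 237. ] [27  9 76] rect [355.9 237. ] [26.8  4.6] 9.5
scene red [348.8 249.5] [27 10 77] rect [348.8 249.8] [27.1  4.7] 11.3
scene yel [373.8 205.6] [27  8 70] rect [373.9 205.9] [26.6  4.7] 8.1
scene yel [360.2 216.1] [13  7 36] rect [360.1 216.1] [13.   2.5] 18.4
scene yel [373.7 218.1] [13  7 36] rect [373.8 218.2] [13.   2.6] 20.6
scene wood [477.8  59.6] [  81   66 2394] rect [477.3  58.7] [46.2 72.8] 36.9
scene wood
[... 2788 characters left out ...]
 [ 7 13 15] rect [119.8 386.9] [ 1.  13.4] 29.1
scene black [209.2 388.1] [ 8 17 24] rect [209.2 387.9] [ 1.6 17.5] 23.2
scene black [201.8 405.7] [ 7 16 22] rect [202.  405.5] [ 1.9 16.1] 24.0
scene black [192.7 425.9] [10 15 29] rect [192.9 425.6] [ 4.2 15.8] 36.9
scene blue [325.6 139.4] [  87   79 3568] rect [323.2 137.4] [63.8 78.7] 25.1
scene blue [255.1 441.4] [ 27  29 276] rect [254.7 439.4] [24.5 27.5] 51.3
scene grn [375.1  33.7] [12  3 24] rect [375.5  34. ] [11.  2.] -0.0
scene grn [376.   42.5] [11  2 22] rect [376.   42.5] [ 1. 10.] 90.0
scene grn [376.3  52. ] [12  3 31] rect [376.5  52. ] [ 2. 11.] 90.0
scene grn [309.7 279.8] [ 22  15 174] rect [309.4 279.7] [19.6  9. ] 24.0
```

View pics/c1.png

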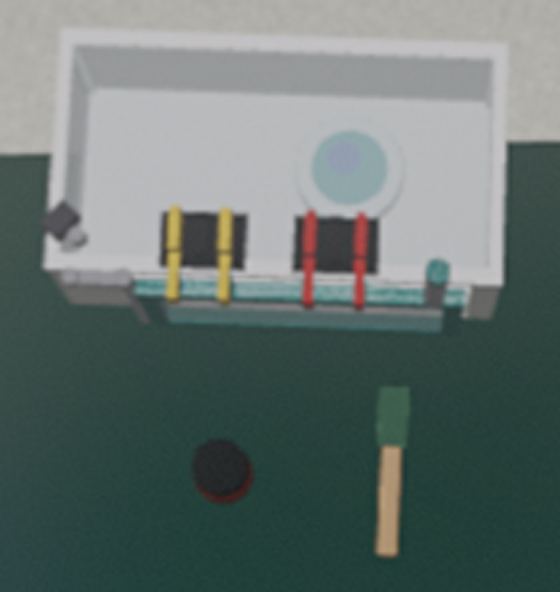

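The crop shows the roof corners at crop (62,30),(507,45),(43,268),(503,284), post top at (437,268), the jar lid at (221,468), and the paddle from (387,555) to (394,388).

```bash
python3 - <<'E'
from h import *
np.set_printoptions(precision=4,suppress=True)
f=lambda *p:[(215+(x)/3.2-.35,125+y/3.2-.35) for x,y in p]
C=plane("top",f((62,30),(507,45),(43,268),(503,284)),.105);print("roof",C)
print("sizes w,back",np.linalg.norm(C[0]-C[1]),np.linalg.norm(C[2]-C[3]),np.linalg.norm(C[0]-C[2]),np.linalg.norm(C[1]-C[3]))
print("post",plane("top",f((437,268)),.165), tri((351.4,209.4),(331.1,256.3)))
print("jar",plane("top",f((221,468)),.05),tri(f((221,468))[0],(314.5,222.3)))
print("paddle ends",plane("top",f((387,555)),.009),plane("top",f((391,446)),.010),plane("top",f((394,388)),.005),"blade c",plane("top",[(337.35,254.6)],.005),"scene wood",plane("scene",[(285.6,267.9)],.012),"blade scene",plane("scene",[(309.6,279.8)],.005))
print("yel tabs z.139",plane("top",f((174,230),(225,230),(309,236),(361,236)),.139))
print("yel ends",plane("top",f((174,208),(225,208),(310,213),(361,213)),.139))
print("bins top rim",plane("top",[(115,277),(207,275),(210,348),(115,354)],.04),plane("top",[(431,293),(521,284),(534,357),(442,367)],.04))
print("scene tabs",plane("scene",[(355.8,237),(348.8,249.5)],.137),plane("scene",[(373.8,205.6),(367,217)],.137))
print("cup",plane("top",[(140,230)],0),"bottle",plane("top",[(505,223)],.09))
E
```

```text
roof [[ 0.8286  0.1645  0.105 ]
 [ 0.8117 -0.1088  0.105 ]
 [ 0.6786  0.1758  0.105 ]
 [ 0.6617 -0.1009  0.105 ]]
sizes w,back 0.27386185113926625 0.277154647794432 0.15044289661252366 0.15028266480225166
post [[ 0.6584 -0.059   0.165 ]] (array([ 0.6562, -0.0594,  0.1652]), np.float64(0.0006306331732300436))
jar [[0.5617 0.074  0.05  ]] (array([0.5628, 0.0746, 0.0415]), np.float64(0.00010015859250979828))
paddle ends [[ 0.5088 -0.028   0.009 ]] [[ 0.5785 -0.0324  0.01  ]] [[ 0.6171 -0.0355  0.005 ]] blade c [[ 0.5989 -0.0341  0.005 ]] scene wood [[ 0.5446 -0.0317  0.012 ]] blade scene [[ 0.5983 -0.0348  0.005 ]]
yel tabs z.139 [[ 0.6913  0.0934  0.139 ]
 [ 0.6906  0.0635  0.139 ]
 [ 0.6857  0.0143  0.139 ]
 [ 0.6849 -0.0162  0.139 ]]
yel ends [[ 0.7046  0.0933  0.139 ]
 [ 0.7039  0.0633  0.139 ]
 [ 0.6996  0.0134  0.139 ]
 [ 0.6988 -0.0165  0.139 ]]
bins top rim [[0.5594 0.4107 0.04  ]
 [0.5587 0.228  0.04  ]
 [0.415  0.2203 0.04  ]
 [0.4086 0.4045 0.04  ]] [[ 0.5119 -0.2167  0.04  ]
 [ 0.5257 -0.3945  0.04  ]
 [ 0.3841 -0.4073  0.04  ]
 [ 0.3684 -0.2297  0.04  ]]
scene tabs [[ 0.6748  0.0119  0.137 ]
 [ 0.673  -0.0181  0.137 ]] [[0.6805 0.0915 0.137 ]
 [0.6779 0.0617 0.137 ]]
cup [[0.662  0.3767 0.    ]] bottle [[ 0.6393 -0.3577  0.09  ]]
```

Call:
carry_out(linear=[[0.725,1,0],[0.725,1,0],[0.725,1,0]], rotation=[[0,0,0.5],[0,0,0],[0,0,0]], grip=[-1,-1,-1], grip_force=30)

```text
time: 0.4
ee_pos: [0.2466, -0.4505, 0.2388]
tcp_rot: [-179.9, 0.0, 25.6]
wrist_force: [0.8, 0.5, 0.0]
opening: 0.0853
grasp_force: 0.0
```

```bash
python3 -c "
from workcell import bot;o=bot.get_obs();print(o['q'],o['tcp_rot'],o['ee_pos'],o['time'])"
```

```text
[-6.13018478e+01  9.63489540e-03  4.87530653e+00  9.49181793e+01
  2.11890063e-03  9.30800851e+01] [-1.79947454e+02  7.05486509e-04  2.56180665e+01] [ 0.24661465 -0.45046403  0.23877467] 0.4
```

Call:
carry_out(linear=[[0.725,1,-0.2],[0.725,1,-0.2],[0.725,1,-0.2],[0.725,1,-0.2],[0.725,1,-0.2],[0.725,1,-0.2],[0.725,1,-0.2],[0.725,1,-0.2],[0.725,1,-0.2],[0.725,1,-0.2],[0.725,1,-0.2],[0.725,1,-0.2]], rotation=[[0,0,1],[0,0,1],[0,0,1],[0,0,1],[0,0,1],[0,0,1],[0,0,1],[0,0,1],[0,0,1],[0,0,1],[0,0,1],[0,0,1]], grip=[-0.5,-0.5,-0.5,-0.5,-0.5,-0.5,-0.5,-0.5,-0.5,-0.5,-0.5,-0.5])

```text
time: 1.6
ee_pos: [0.4207, -0.2102, 0.1908]
tcp_rot: [-180.0, -0.0, 122.0]
wrist_force: [1.1, -0.4, -0.3]
opening: 0.0637
grasp_force: 0.0
```

Call:
carry_out(linear=[[0.725,1,-0.3],[0.725,1,-0.3],[0.725,1,-0.3],[0.725,1,-0.3],[0.725,1,-0.3],[0.725,1,-0.3],[0.725,1,-0.3],[0.725,1,-0.3],[0.725,1,-0.3],[0,0,-0.5],[0,0,0]], rotation=[[0,0,1],[0,0,1],[0,0,1],[0,0,1],[0,0,1],[0,0,1],[0,0,0.8],[0,0,0],[0,0,0],[0,0,0],[0,0,0]], grip=[-0.5,-0.5,-0.5,-0.5,-0.5,-0.5,-0.5,-0.5,-0.5,-0.5,-0.5])

```text
time: 2.7
ee_pos: [0.5499, -0.031, 0.1253]
tcp_rot: [-180.0, -0.2, 176.1]
wrist_force: [0.6, 0.3, -1.0]
opening: 0.0637
grasp_force: 0.0
```

Call:
carry_out(linear=[[0,0,-1],[0,0,-1],[0,0,-1],[0,0,-1],[0,0,-0.9],[0,0,-0.8],[0,0,0]], rotation=[[0,0,0],[0,0,0],[0,0,0],[0,0,0],[0,0,0],[0,0,0],[0,0,0]], grip=[-0.5,-0.5,-0.5,-0.5,-0.5,-0.5,-0.5])

```text
time: 3.4
ee_pos: [0.549, -0.0321, 0.0114]
tcp_rot: [-180.0, -0.2, 176.0]
wrist_force: [-0.4, 0.9, -0.2]
opening: 0.0639
grasp_force: 0.0
```

Call:
carry_out(linear=[[0,0,0],[0,0,0],[0,0,0],[0,0,0],[0,0,0],[0,0,0],[0,0,0],[0,0,0]], rotation=[[0,0,0],[0,0,0],[0,0,0],[0,0,0],[0,0,0],[0,0,0],[0,0,0],[0,0,0]], grip=[1,1,1,1,1,1,1,1])

```text
time: 4.2
ee_pos: [0.5514, -0.0313, 0.0143]
tcp_rot: [-180.0, 0.1, 176.0]
wrist_force: [-0.6, 0.3, 5.8]
opening: 0.0105
grasp_force: 30.1
```

Call:
carry_out(linear=[[0,0,0.5],[0,0,1],[0,0,1],[0,0,1],[0,0,1],[-0.4,-1,0],[-0.4,-1,0],[-0.4,-1,0],[-0.4,-1,0],[-0.4,-1,0],[-0.4,-1,0],[-0.4,-1,0]], rotation=[[0,0,0],[0,0,0],[0,0,0],[0,0,0],[0,0,0],[0,0,0.2],[0,0,0.2],[0,0,0.2],[0,0,0.2],[0,0,0.2],[0,0,0],[0,0,0]], grip=[1,1,1,1,1,1,1,1,1,1,1,1])

```text
time: 5.4
ee_pos: [0.4945, -0.1719, 0.1039]
tcp_rot: [-180.0, 0.0, -175.9]
wrist_force: [0.3, -0.7, -0.3]
opening: 0.0105
grasp_force: 29.4
```

Call:
carry_out(linear=[[-0.4,-1,0],[-0.4,-1,0],[-0.4,-1,0],[-0.4,-1,0],[-0.4,-1,0],[-0.4,-1,0],[-0.4,-1,0],[-0.4,-0.1,0],[-0.2,0,-1],[0,0,-1],[0,0,-1],[0,0,-0.5]], rotation=[[0,0,0],[0,0,0],[0,0,0],[0,0,0],[0,0,0],[0,0,0],[0,0,0],[0,0,0],[0,0,0],[0,0,0],[0,0,0],[0,0,0]], grip=[1,1,1,1,1,1,1,1,1,1,1,1])

```text
time: 6.6
ee_pos: [0.4262, -0.3122, 0.032]
tcp_rot: [179.9, -0.1, -175.9]
wrist_force: [-0.2, -0.6, -0.5]
opening: 0.0109
grasp_force: 29.4
```

Call:
carry_out(linear=[[0.5,0,-0.2],[0,0,-0.4],[0,0,0],[0,0,0],[0,0,0],[0,0,0],[0,0,0],[0,0,1],[0,0,1],[0,0,1]], rotation=[[0,0,0],[0,0,0],[0,0,0],[0,0,0],[0,0,0],[0,0,0],[0,0,0],[0,0,0],[0,0,0],[0,0,0]], grip=[1,1,1,-0.5,-0.5,-0.5,-0.5,-0.5,-0.5,-0.5])

```text
time: 7.6
ee_pos: [0.4368, -0.3132, 0.0821]
tcp_rot: [180.0, -0.0, -176.0]
wrist_force: [-0.6, -0.0, -0.5]
opening: 0.0639
grasp_force: 0.0
```

Call:
carry_out(linear=[[0,0,1],[0.33,1,1],[0.33,1,0],[0.33,1,0],[0.33,1,0],[0.33,1,0],[0.33,1,0],[0.33,1,0],[0.33,1,0],[0.33,1,0],[0.33,1,0],[0.33,1,0]], rotation=[[0,0,0],[0,0,-0.2],[0,0,-0.2],[0,0,-0.2],[0,0,-0.2],[0,0,-0.2],[0,0,0],[0,0,0],[0,0,0],[0,0,0],[0,0,0],[0,0,0]], grip=[-0.5,-0.5,-0.5,-0.5,-0.5,-0.5,-0.5,-0.5,-0.5,-0.5,-0.5,-0.5])

```text
time: 8.8
ee_pos: [0.5097, -0.0924, 0.1215]
tcp_rot: [-180.0, 0.0, 176.0]
wrist_force: [-0.1, -1.0, -0.0]
opening: 0.064
grasp_force: 0.0
```

Call:
carry_out(linear=[[0.33,1,0],[0.33,1,0],[0.33,1,0],[0.33,1,0],[0.33,1,0],[0.33,1,0],[0.33,1,0],[0.33,1,0],[0,0.4,0],[0,0,0],[0,0,0]], rotation=[[0,0,0],[0,0,0],[0,0,0],[0,0,0],[0,0,0],[0,0,0],[0,0,0],[0,0,0],[0,0,0],[0,0,0],[0,0,0]], grip=[-0.5,-0.5,-0.5,-0.5,-0.5,-0.5,-0.5,-0.5,-0.5,-0.5,-0.5])

```text
time: 9.9
ee_pos: [0.562, 0.0743, 0.1213]
tcp_rot: [-180.0, -0.0, 176.0]
wrist_force: [-0.1, -0.0, 0.2]
opening: 0.0642
grasp_force: 0.0
```

```bash
python3 - <<'E'
from h import *
cv2.imwrite("pics/t2.png",bot.camera("top")); print(bot.get_obs()["ee_pos"])
E
```

```text
[0.56204671 0.07408567 0.12135312]
```

View pics/t2.png

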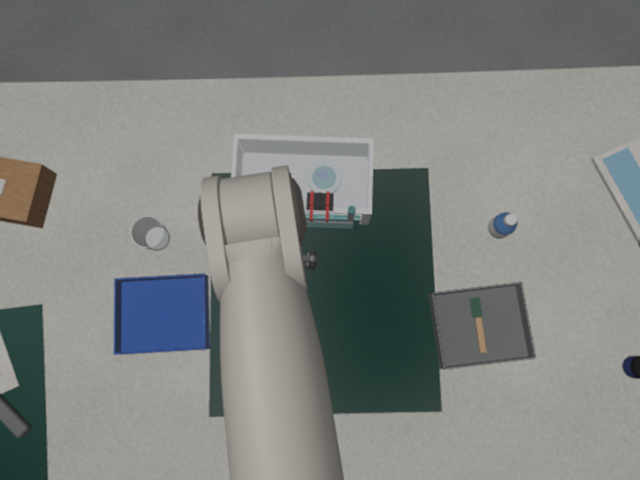

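The paddle lies in the grey bin at (479,325), and the arm stands over the jar. Next is the jar pick.

Call:
carry_out(linear=[[0,0,-1],[0,0,-1],[0,0,-1],[0,0,-1],[0,0,-1],[0,0,0],[0,0,0],[0,0,0],[0,0,0],[0,0,0],[0,0,0]], rotation=[[0,0,0],[0,0,0],[0,0,0],[0,0,0],[0,0,0],[0,0,0],[0,0,0],[0,0,0],[0,0,0],[0,0,0],[0,0,0]], grip=[-0.5,-0.5,-0.5,-0.5,-0.5,-0.5,1,1,1,1,1])

```text
time: 11.05
ee_pos: [0.563, 0.0746, 0.023]
tcp_rot: [-180.0, 0.1, 176.0]
wrist_force: [-2.1, -2.0, 7.4]
opening: 0.035
grasp_force: 29.9
```

Call:
carry_out(linear=[[0,0,0.5],[0,0,1],[0,0,1],[0,0,1],[0,0,1],[-0.35,1,0],[-0.35,1,0],[-0.35,1,0],[-0.35,1,0],[-0.35,1,0],[-0.35,1,0],[-0.35,1,0]], rotation=[[0,0,0],[0,0,0],[0,0,0],[0,0,0],[0,0,0],[0,0,0],[0,0,0],[0,0,0],[0,0,0],[0,0,0],[0,0,0],[0,0,0]], grip=[1,1,1,1,1,1,1,1,1,1,1,1])

```text
time: 12.25
ee_pos: [0.5131, 0.2157, 0.1123]
tcp_rot: [180.0, 0.1, 176.1]
wrist_force: [0.5, 0.5, -1.7]
opening: 0.0352
grasp_force: 30.1
```

Call:
carry_out(linear=[[-0.28,1,0],[-0.28,1,0],[-0.28,1,0],[-0.28,1,0],[-0.28,1,0],[0,0,-1],[0,0,-1],[0,0,-1],[0,0,-0.6],[0,0,-0.3],[0,0,0]], rotation=[[0,0,0],[0,0,0],[0,0,0],[0,0,0],[0,0,0],[0,0,0],[0,0,0],[0,0,0],[0,0,0],[0,0,0],[0,0,0]], grip=[1,1,1,1,1,1,1,1,1,1,1])

```text
time: 13.35
ee_pos: [0.4852, 0.3147, 0.0332]
tcp_rot: [-180.0, -0.0, 176.0]
wrist_force: [-0.1, -0.3, -0.7]
opening: 0.0351
grasp_force: 30.1
```

Call:
carry_out(linear=[[0,0,-0.1],[0,0,0],[0,0,0],[0,0,0],[0,0,0],[0,0,1],[0,0,1],[0,0,1],[0,0,1],[0,0,1],[0,0,1],[0,0,1]], rotation=[[0,0,0],[0,0,0],[0,0,0],[0,0,0],[0,0,0],[0,0,0],[0,0,0],[0,0,0],[0,0,0],[0,0,0],[0,0,0],[0,0,0]], grip=[1,-0.5,-0.5,-0.5,-0.5,-0.5,-0.5,-0.5,-0.5,-0.5,-0.5,-0.5])

```text
time: 14.55
ee_pos: [0.4852, 0.3148, 0.1723]
tcp_rot: [180.0, 0.0, 176.0]
wrist_force: [0.0, -0.7, 0.6]
opening: 0.0641
grasp_force: 0.0
```

Call:
carry_out(linear=[[0,0,1],[0.63,-0.99,1],[0.63,-0.99,1],[0.63,-0.99,0],[0.63,-0.99,0],[0.63,-0.99,0],[0.63,-0.99,0],[0.63,-0.99,0],[0.63,-0.99,0],[0.63,-0.99,0],[0.63,-0.99,0],[0.63,-0.99,0]], rotation=[[0,0,0],[0,0,0],[0,0,0],[0,0,0],[0,0,0],[0,0,0],[0,0,0],[0,0,0],[0,0,0],[0,0,0],[0,0,0],[0,0,0]], grip=[-0.2,-0.2,-0.2,-0.2,-0.2,-0.2,-0.2,-0.2,-0.2,-0.2,-0.2,-0.2])

```text
time: 15.75
ee_pos: [0.6243, 0.0961, 0.2314]
tcp_rot: [180.0, 0.0, 176.0]
wrist_force: [0.9, -0.3, -0.3]
opening: 0.0513
grasp_force: 0.0
```

Call:
carry_out(linear=[[0.63,-0.99,0],[0.63,-0.99,0],[0.63,-0.99,0],[0.63,-0.99,0],[0.63,-0.97,0],[0,0,-1],[0,0,0]], rotation=[[0,0,0],[0,0,0],[0,0,0],[0,0,0],[0,0,0],[0,0,0],[0,0,0]], grip=[-0.2,-0.2,-0.2,-0.2,-0.2,-0.2,-0.2])

```text
time: 16.45
ee_pos: [0.6864, -0.0023, 0.2085]
tcp_rot: [-180.0, -0.2, 176.0]
wrist_force: [-0.4, 0.4, -0.0]
opening: 0.0512
grasp_force: 0.0
```

```bash
python3 - <<'E'
from h import *
m=bot.camera_model("wrist");o=bot.get_obs();cv2.imwrite("pics/w3.png",bot.camera("wrist")); print(o["ee_pos"],o["tcp_rot"],o["q"])
# project predicted points
T=np.array(m["camera_from_world"])
O=np.array([.6653,.0252,0]);ex=np.array([.998,-.065,0]);ey=np.array([.065,.998,0])
for n,x,y,z in[("redL",.036,-.009,.139),("redR",.036,-.041,.139),("redLf",.010,-.009,.139),("redRf",.010,-.041,.139),("post",-.004,-.085,.165)]:
    p=T@np.r_[O+x*ex+y*ey+[0,0,z],1];print(n,m["cx"]+m["fx"]*p[0]/-p[2],m["cy"]-m["fy"]*p[1]/-p[2])
print(m["distortion"])
E
```

```text
[ 0.68643098 -0.00228016  0.20845389] [-179.98985621   -0.22350545  175.98545111] [-1.92249946e-01  2.46989226e+01  3.04698441e+01  9.59946060e+01
  4.77810389e-03  3.82226983e+00]
redL 348.579978795179 281.8992159573311
redR 293.19028292538025 282.1708337627803
redLf 349.2903992934087 238.35132080407084
redRf 292.113804109033 238.64061875604816
post 196.79898583571378 224.73666614598764
[-0.04034949  0.          0.          0.          0.        ]
```

View pics/w3.png

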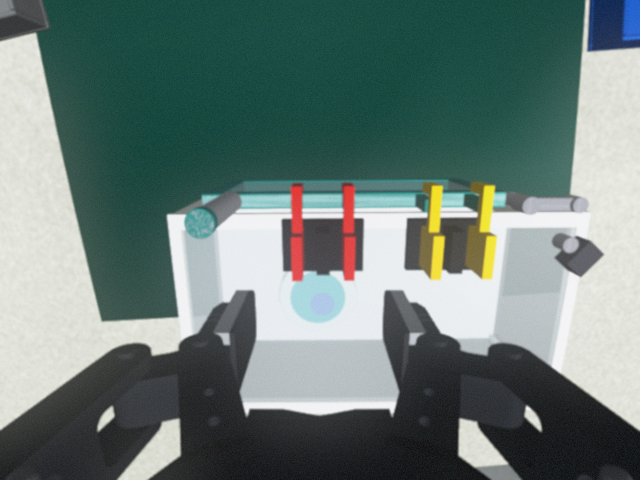

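The wrist view shows the red tabs at (297,255) and (348,255), as predicted, with the post at (201,222). Next I descend and squeeze.

Call:
carry_out(linear=[[0,0.05,-1],[0,0,-1],[0,0,-1],[0,0,-0.7],[0,0,-0.3],[0,0,0],[0,0,0]], rotation=[[0,0,0],[0,0,0],[0,0,0],[0,0,0],[0,0,0],[0,0,0],[0,0,0]], grip=[-0.2,-0.2,-0.2,-0.2,-0.2,-0.2,-0.2])

```text
time: 17.2
ee_pos: [0.6872, -0.0005, 0.1325]
tcp_rot: [180.0, 0.1, 176.1]
wrist_force: [0.8, -0.1, 0.1]
opening: 0.0511
grasp_force: 0.0
```

Call:
carry_out(linear=[[0,0,0],[0,0,0],[0,0,0],[0,0,0],[0,0,0],[0,0,0],[0,0,0],[0,0,0],[0,0,0],[0,0,0]], rotation=[[0,0,0],[0,0,0],[0,0,0],[0,0,0],[0,0,0],[0,0,0],[0,0,0],[0,0,0],[0,0,0],[0,0,0]], grip=[1,1,1,1,1,1,1,1,1,1])

```text
time: 18.2
ee_pos: [0.6876, -0.0004, 0.133]
tcp_rot: [180.0, 0.2, 176.1]
wrist_force: [0.9, 0.7, 6.0]
opening: 0.0173
grasp_force: 31.2
```

Call:
carry_out(linear=[[0,0,0],[0,0,0],[0,0,0],[0,0,0],[0,0,1],[0,0,1],[0,0,1],[0.06,1,0],[0.06,1,0],[0.06,1,0],[0.06,0.95,0],[0,0,0]], rotation=[[0,0,0],[0,0,0],[0,0,0],[0,0,0],[0,0,0],[0,0,0],[0,0,0],[0,0,0],[0,0,0],[0,0,0],[0,0,0],[0,0,0]], grip=[-0.2,-0.2,-0.2,-0.2,-0.2,-0.2,-0.2,-0.2,-0.2,-0.2,-0.2,-0.2])

```text
time: 19.4
ee_pos: [0.6914, 0.082, 0.1901]
tcp_rot: [180.0, -0.1, 176.2]
wrist_force: [-0.6, -0.5, -0.3]
opening: 0.0513
grasp_force: 0.0
```

```bash
python3 - <<'E'
from h import *
o=bot.get_obs();cv2.imwrite("pics/w4.png",bot.camera("wrist")); print(o["ee_pos"],o["tcp_rot"])
E
```

```text
[0.69136142 0.08203837 0.19009879] [ 1.79988805e+02 -8.85921622e-02  1.76240611e+02]
```

View pics/w4.png

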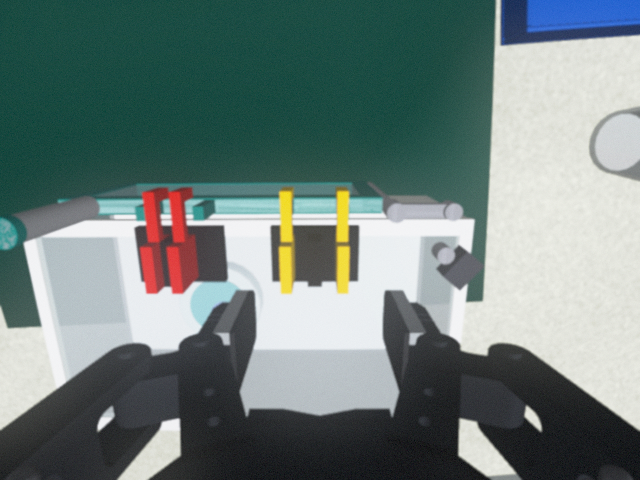

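The red tabs are now in (152 and 180 px). The yellow pair sits at 287/343, centred at 315 against a finger centre of 320, so I shift y by -3 mm.

Call:
carry_out(linear=[[0,-0.15,-0.5],[0,0,-1],[0,0,-1],[0,0,-0.5],[0,0,0],[0,0,0]], rotation=[[0,0,0],[0,0,0],[0,0,0],[0,0,0],[0,0,0],[0,0,0]], grip=[-0.2,-0.2,-0.2,-0.2,-0.2,-0.2])

```text
time: 20.05
ee_pos: [0.6917, 0.075, 0.1317]
tcp_rot: [180.0, 0.0, 176.0]
wrist_force: [0.1, -0.1, -0.5]
opening: 0.0513
grasp_force: 0.0
```

Call:
carry_out(linear=[[0,0,0],[0,0,0],[0,0,0],[0,0,0],[0,0,0],[0,0,0],[0,0,0],[0,0,0],[0,0,0],[0,0,0]], rotation=[[0,0,0],[0,0,0],[0,0,0],[0,0,0],[0,0,0],[0,0,0],[0,0,0],[0,0,0],[0,0,0],[0,0,0]], grip=[1,1,1,1,1,1,1,1,1,1])

```text
time: 21.05
ee_pos: [0.693, 0.079, 0.1339]
tcp_rot: [179.6, 0.3, 176.2]
wrist_force: [2.1, 16.1, 5.0]
opening: 0.017
grasp_force: 30.6
```

Call:
carry_out(linear=[[0,0,0],[0,0,0],[0,0,0],[0,0,0],[0,0,1],[0,0,1],[0,0,1],[0,0,1],[0,0,1],[-0.2,-0.9,0.3],[-0.2,-0.9,0],[-0.2,-0.9,0]], rotation=[[0,0,0],[0,0,0],[0,0,0],[0,0,0],[0,0,0],[0,0,0],[0,0,0],[0,0,0.25],[0,0,1],[0,0,1],[0,0,1],[0,0,1]], grip=[-0.3,-0.3,-0.3,-0.3,-0.3,-0.3,-0.3,-0.3,-0.3,-0.3,-0.3,-0.3])

```text
time: 22.25
ee_pos: [0.6797, 0.0206, 0.2376]
tcp_rot: [-180.0, 0.0, -149.6]
wrist_force: [-0.3, 0.2, 0.6]
opening: 0.0555
grasp_force: 0.0
```

Call:
carry_out(linear=[[-0.3,-0.8,0],[-0.3,-0.8,0],[-0.3,-0.8,0],[-0.2,-0.8,0],[-0.1,-0.8,0],[0,0,0],[0,0,0],[0,0,0]], rotation=[[0,0,1],[0,0,1],[0,0,1],[0,0,1],[0,0,1],[0,0,1],[0,0,1],[0,0,0]], grip=[-0.3,-0.3,-0.3,-0.3,-0.3,-0.3,-0.3,-0.3])

```text
time: 23.05
ee_pos: [0.6556, -0.0591, 0.2373]
tcp_rot: [-180.0, -0.0, -93.9]
wrist_force: [-0.9, -0.6, -0.4]
opening: 0.0557
grasp_force: 0.0
```

```bash
python3 - <<'E'
from h import *
o=bot.get_obs();m=bot.camera_model("wrist");im=bot.camera("wrist");cv2.imwrite("pics/w5.png",im); print(o["ee_pos"],o["tcp_rot"],o["q"])
h=cv2.cvtColor(im,cv2.COLOR_BGR2HSV);H,S,V=[h[...,i].astype(int) for i in range(3)]
for c,s,l in blobs((H>78)&(H<95)&(S>80)&(V>90),60): print(c,s,plane("wrist",[c],.165,m))
E
```

```text
[ 0.65561834 -0.05914827  0.23734462] [-1.79996577e+02 -8.40848705e-03 -9.38792646e+01] [-5.15162262e+00  2.07875113e+01  2.85556197e+01  9.77644991e+01
 -8.33039744e-03 -9.12723585e+01]
[326.10915493 265.30105634] [ 310  204   32  104 1136] [[ 0.65220917 -0.0549908   0.165     ]]
[315.43548387 214.46774194] [314 206   6  19  62] [[ 0.65626913 -0.08526229  0.165     ]]
[341.79585327 369.99920255] [ 315  317   54   93 2508] [[0.64669968 0.01532928 0.165     ]]
```

View pics/w5.png

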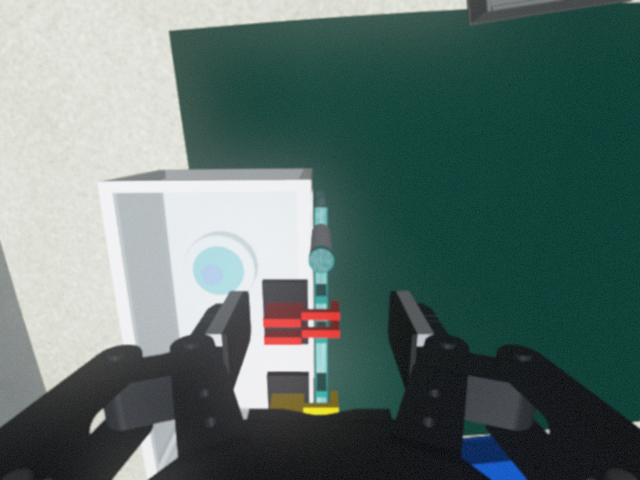

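The post top is at (321,260), centred between the fingers (320), and the red tabs are in. Next I descend and grip, then compute the arc steps.

Call:
carry_out(linear=[[0,0,-1],[0,0,-1],[0,0,-1],[0,0,-1],[0,0,-0.7],[0,0,-0.3],[0,0,0],[0,0,0],[0,0,0],[0,0,0],[0,0,0],[0,0,0]], rotation=[[0,0,0],[0,0,0],[0,0,0],[0,0,0],[0,0,0],[0,0,0],[0,0,0],[0,0,0],[0,0,0],[0,0,0],[0,0,0],[0,0,0]], grip=[-0.3,-0.3,-0.3,-0.3,-0.3,-0.3,1,1,1,1,1,1], grip_force=40)

```text
time: 24.3
ee_pos: [0.6557, -0.0587, 0.1386]
tcp_rot: [-179.9, -0.0, -94.0]
wrist_force: [-4.5, -0.5, 6.1]
opening: 0.0129
grasp_force: 39.1
```

```bash
python3 - <<'E'
import numpy as np
a=np.radians(-93.7-np.arange(0,87,4.5));p=.185*np.c_[np.cos(a),np.sin(a)]+[.6678,.1253]
for i,d in enumerate(np.diff(p,axis=0)/.02): print(i+1,d.round(2),p[i+1].round(4))
E
```

```text
1 [-0.72  0.08] [ 0.6414 -0.0578]
2 [-0.71  0.13] [ 0.6271 -0.0552]
3 [-0.7   0.19] [ 0.6131 -0.0514]
4 [-0.68  0.24] [ 0.5994 -0.0466]
5 [-0.66  0.29] [ 0.5861 -0.0407]
6 [-0.64  0.35] [ 0.5733 -0.0338]
7 [-0.61  0.4 ] [ 0.5612 -0.0259]
8 [-0.58  0.44] [ 0.5496 -0.017 ]
9 [-0.54  0.49] [ 0.5388 -0.0073]
10 [-0.5   0.53] [0.5288 0.0032]
11 [-0.46  0.56] [0.5197 0.0145]
12 [-0.41  0.6 ] [0.5114 0.0264]
13 [-0.36  0.63] [0.5042 0.039 ]
14 [-0.31  0.66] [0.4979 0.0521]
15 [-0.26  0.68] [0.4927 0.0657]
16 [-0.21  0.7 ] [0.4885 0.0796]
17 [-0.15  0.71] [0.4855 0.0938]
18 [-0.1   0.72] [0.4836 0.1082]
19 [-0.04  0.73] [0.4828 0.1227]
```

Call:
carry_out(linear=[[-0.36,0.02,0],[-0.36,0.06,0],[-0.71,0.13,0],[-0.7,0.19,0],[0,0,0]], rotation=[[0,0,-0.28],[0,0,-0.28],[0,0,-0.56],[0,0,-0.56],[0,0,0]], grip=[1,1,1,1,1])

```text
time: 24.8
ee_pos: [0.6126, -0.051, 0.1386]
tcp_rot: [-179.9, -0.0, -107.5]
wrist_force: [0.3, -4.6, 4.5]
opening: 0.0127
grasp_force: 39.9
```

Gate moving freely; continue.

Call:
carry_out(linear=[[-0.68,0.24,0],[-0.66,0.29,0],[-0.64,0.35,0],[-0.61,0.4,0],[-0.58,0.44,0],[-0.54,0.49,0],[0,0,0]], rotation=[[0,0,-0.56],[0,0,-0.56],[0,0,-0.56],[0,0,-0.56],[0,0,-0.56],[0,0,-0.56],[0,0,0]], grip=[1,1,1,1,1,1,1])

```text
time: 25.5
ee_pos: [0.5376, -0.0073, 0.1384]
tcp_rot: [-179.9, -0.2, -134.3]
wrist_force: [-10.4, -9.9, 9.3]
opening: 0.0129
grasp_force: 40.5
```

Call:
carry_out(linear=[[-0.5,0.53,0],[-0.46,0.56,0],[-0.41,0.6,0],[-0.36,0.63,0],[-0.31,0.66,0],[-0.26,0.68,0],[-0.21,0.7,0],[-0.15,0.71,0],[-0.1,0.72,0],[0,0,0],[0,0,0]], rotation=[[0,0,-0.56],[0,0,-0.56],[0,0,-0.56],[0,0,-0.56],[0,0,-0.56],[0,0,-0.56],[0,0,-0.56],[0,0,-0.56],[0,0,-0.56],[0,0,0],[0,0,0]], grip=[1,1,1,1,1,1,1,1,1,1,1])

```text
time: 26.6
ee_pos: [0.4818, 0.1094, 0.1384]
tcp_rot: [-180.0, -0.2, -174.4]
wrist_force: [-17.9, -4.9, 16.0]
opening: 0.0127
grasp_force: 41.1
```

```bash
python3 - <<'E'
from h import *
o=bot.get_obs();print(o["ee_pos"],o["tcp_rot"],o["wrist_force"],o["opening"]);cv2.imwrite("pics/s6.png",bot.camera("scene"))
E
```

```text
[0.48180173 0.10943399 0.13844923] [-179.98135024   -0.20484621 -174.44345475] [-17.854694    -4.92035961  16.04036404] 0.012730098980957899
```

View pics/s6.png

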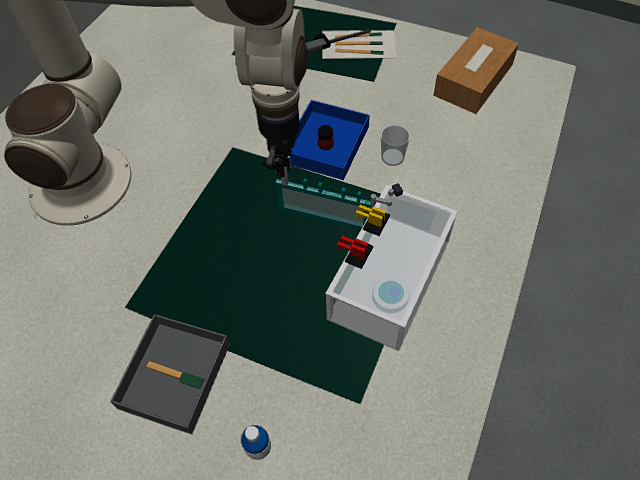

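The gate is wide open at about 81° and held at the post (285,178). The jar is in the blue bin (326,138), the paddle is in the grey bin (175,375), and both catches are in. I'll relieve a little radial strain.

Call:
carry_out(linear=[[-0.1,0,0],[0,0,0],[0,0,0]], rotation=[[0,0,0],[0,0,0],[0,0,0]], grip=[1,1,1])

```text
time: 26.95
ee_pos: [0.4817, 0.1092, 0.1385]
tcp_rot: [-180.0, 0.0, -174.5]
wrist_force: [-7.2, -4.0, 11.2]
opening: 0.0128
grasp_force: 40.4
```

```bash
python3 -c "
from workcell import bot;o=bot.get_obs();print(o['wrist_force'],o['ee_pos']);print(bot.job_done())"
```

```text
[-7.24685133 -4.03569955 11.17641679] [0.48174646 0.10918333 0.13848236]
the job is handed in; nothing more can be done
None
```

The job is handed in at about 27 s: the jar is in the blue bin, the paddle is in the grey bin, the red and then the yellow catch are squeezed fully in, and the arm is holding the gate open at about 81°.

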